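# Start the bead-reaming bench in order

## Robot

A 6-joint arm with a two-finger parallel gripper is mounted at the origin on the work surface. World frame = base frame: x ahead of the robot, y to its left, z up, the work surface at z = 0. Lengths are in m, angles in rad, forces in N, time in s.
With the tool pointing down it reaches from about 0.35 to 0.775 m from the base axis. Payload 5.5 kg.
Tool frame: the origin (TCP) lies between the finger pads; the fingertips stand 8 mm ahead of it and the grasp point (between the pads) lies 11 mm behind it (env.tcp_to_tips is the distance from the TCP to the fingertips, in m); z points along the fingers, y is the direction in which the jaws open and shut (so a half turn about z gives the same grasp; the last joint's range is limited). The gripper opens to 85 mm and grips with 20 to 120 N. Pads are 22 mm wide; open, the fingers measure 114 mm over their backs; the gripper's body (76 mm by 85 mm) begins 54 mm behind the grasp point. The pads swing forward as they close: fully open they stand 13 mm farther back than shut.
Start: joints at [-1.271, 0.313, 0.046, 1.304, 0, 1.431], TCP at [0.245, -0.52, 0.208] pointing down, gripper open.
Joint ranges: [-2.76, 2.76], [-0.86, 1.69], [-1.03, 1.26], [-2.2, 2.34], [-1.47, 1.5], [-3.14, 3.14]. Speed limits (rad/s): [2.57, 2.57, 3.14, 3.14, 3.14, 3.14].

## Interface

Orientations are given as a unit quaternion [w, x, y, z].
In Python, from workcell import readout, optics, workorder, env gives the robot as it stands.
- The arm moves only by the shell command python3 -m handwheel 'ROWS' [FORCE]. ROWS is a JSON object of lists of equal length, an entry for each row: "slide": the shift along the tool's x, y, z in m, a list of three; "turn": the turn, a rotation vector about the tool's x, y, z in degrees, a list of three; "fingers": the opening, from 0 (shut) to 1 (fully open). A call has 1 to 12 rows; each row is the pose to reach, as a shift and turn from the pose measured when the call began, along the tool's axes at that moment; what a row does not reach only later rows make up. A row lasts 1/12 s, in which the tool goes at most 41.7 mm and 7.16 degrees, less where a joint would pass 70% of its speed; a pose out of reach is approached as far as the arm can. A call with a gripper value outside its range is refused whole. The fingers move at their own pace and stop on an object; FORCE is the grip in N (left out, the last holds). Time passes only in rows, so rows that repeat a pose let the fingers close. It gives the time, the measured TCP pose, the force and the opening at its end, in the units of the state.
- readout.get_state(): the state, without advancing time (a new reading comes with each control period).
- optics.read_camera(name): name is "scene" or "top" or "wrist"; returns a dict with "frame" (420x560x3 uint8, red, green, blue), "depth" (420x560 float32, m along the optical axis (not along the pixel's ray), 0 where there is no reading), "intrinsics" (3x3 intrinsics, pixels), "distortion" ([k1, k2, p1, p2, k3] as OpenCV has them; the pictures are not rectified), "R" (3x3) and "t" (3): a world point X has camera coordinates R X + t. Camera axes: x right, y down, z forward; pixel columns grow to the right and rows downward; lengths in m; the calibration is good to about 2 mm. A picture is of the moment at which its call begins.
- workorder.hand_in(): hands the job in, once; it reports no verdict.
The state is a dict: "clock": time; "joint_pos": joint angles; "qvel": joint speeds; "tau": joint torques, N m; "tcp_pos": TCP position; "orientation": TCP orientation; "wrist_force": force on the tool from outside, world axes, zero at the start; "ft_torque": the same for the moment, N m; "finger_gap": finger opening in m.
Only numpy, scipy, OpenCV 4.12 (cv2) and the standard library are available. Lean on these libraries where they do the work, as an engineer would, in place of code of your own. Each camera call takes 0.05 s, during which the arm holds its last target.

## Task

Start up the bead-reaming bench in its safe order by pressing its three switches: first press down the white-dotted half of the black rocker on the cream lamp base so the lamp is on, then push in the blue key (dust extraction), and last the green key (reamer drive), each all the way down so that all three stay on. Only press: do not lift, tip or shove the lamp, never push the red stop key, and leave the other things on the shelf standing where they are.

Things in the scene. Friction and masses are not known exactly. Their poses are not given: they have to be found in the camera images.
- lamp: Loose cream lamp base, about 1 kg: block 210 (x) by 120 (y) by 40 mm high, origin at the centre of its underside, z up; left or right on the shelf. Lamp holder with white disc bulb on its +x half (centre x = +55 mm, radius 28, top 92 mm up). Rocker on its -x half: pivot along y at x = -55 mm, 50 mm up, in a grey bezel 72 by 42 mm, top 44 mm up.
- rocker (a joint): Angle (rad) of the black rocker: 0 off, 0.40 fully on; starts at 0 to 0.06. A shallow V of two halves, each 30 mm long (lamp x), 32 mm wide. The white-dotted half is on the -x side of the pivot, away from the bulb. Off, it slopes up from the pivot, outer edge 62 mm above the shelf; fully on it is level at 50 mm and the other half sticks up. About 3 N at the dot turns it; no spring, it stays.
- rocker_dot (a point): Point on the surface of the rocker's dotted half, at the white dot (10 mm across), 21 mm from the pivot; it moves with the rocker: about 58 mm above the shelf when off, 50 mm when fully on.
- panel: Fixed steel plate 90 (x) by 300 (y) by 8 mm, origin at the centre of its underside. Carries three key stations in a row along its y, 96 mm apart, the middle one at its centre; which key is where varies. Each is a box 74 by 74 mm, its top 54 mm above the shelf; grey under the blue and green keys, yellow under the red.
- key_blue (a joint): Travel (m) of the blue round key (dust extraction), 32 mm across: 0 = out, 0.008 = fully in; it may start up to 1 mm in. About 3 N pushes it down; it stays where it is left (no spring).
- blue_top (a point): Centre of the blue key's flat top; moves with it: 66 mm above the shelf when out (12 mm over its box), 58 mm when fully in.
- key_green (a joint): Travel (m) of the green round key (reamer drive); same size and behaviour as the blue key.
- green_top (a point): Centre of the green key's flat top; same heights as the blue key's.
- key_red (a joint): Travel (m) of the red stop key, on a yellow box; same size as the others, 0 = out, 0.008 = fully in, springs back out. Must not be pushed.
- red_top (a point): Centre of the red stop key's flat top, 66 mm above the shelf.
- imame: Bystander, loose: turned brass head piece, 24 mm across, 56 mm tall, standing between lamp and panel. Origin at the centre of its underside.
- spool: Bystander, loose: small wooden spool, 30 mm across, 35 mm tall, upright, behind the imame. Origin at the centre of its underside.
- loupe: Bystander, loose: black eyepiece ring, 38 mm across, 30 mm tall, near the robot. Origin at the centre of its underside.
- reamer: Bystander, loose: steel bead reamer with dark wooden handle, lying along its x, 145 mm long, 16 mm thick, near the robot. Origin on its underside where the handle (-x) meets the ferrule.
- bowl: Bystander, loose: smoky quartz bowl with red beads, 110 mm across, 42 mm tall, in the back row. Origin at the centre of its underside.
- casket: Bystander, loose: dark wooden casket with mother-of-pearl inlay, 104 by 154 mm, 70 mm tall, in the back row. Origin at the centre of its underside.
- tray: Bystander, loose: light wooden bead tray, 90 by 140 mm, 25 mm tall, in the back row. Origin at the centre of its underside.

How it is judged:
By the outcome, as a careful person would: the job done as asked, in the order asked, and still so for the second after the job is handed in, with the robot touching nothing.
It also fails if it takes over 45 s, if anything falls off the work surface, if the arm or the gripper's body presses on something with over 40 N, if the wrist force passes 120 N, or if a joint passes its speed limit or range.

## Working session

There is one attempt and no reset: what is moved stays moved. The work goes in short steps, Python scripts to look and compute and a shell command to move; the robot and the scene stay as the last step left them, time stands still between calls to the robot, and variables do not carry over. Pictures are saved under pics/ and viewed, and the job is handed in when it is done.

```bash
ls; mkdir -p pics
python3 - <<'E'
from workcell import readout, optics, workorder, env
import cv2,numpy as np
s=readout.get_state()
print(s, env.tcp_to_tips)
for n in ["scene","top"]:
    c=optics.read_camera(n)
    cv2.imwrite(f"pics/{n}0.png",c["frame"][:,:,::-1])
    np.savez(f"{n}0.npz",**c)
    print(n,c["intrinsics"],c["distortion"],c["R"],c["t"])
E
```

```text
pics
{'clock': 0.0, 'joint_pos': array([-1.27060435e+00,  3.14005702e-01,  4.49688520e-02,  1.30356474e+00,
        6.04510522e-05,  1.43119704e+00]), 'qvel': array([-0.00156508,  0.00121866,  0.00155726,  0.00115551, -0.00170496,
        0.00077754]), 'tau': array([ 3.19858664e-04, -4.80622315e+01,  2.98536783e+01,  1.91583694e-02,
       -1.81332039e-04, -1.24338428e-05]), 'tcp_pos': array([ 0.24465476, -0.51975746,  0.20660173]), 'orientation': array([-9.02149084e-04,  9.75919828e-01,  2.18127654e-01, -4.22721415e-05]), 'wrist_force': array([-0.26339197,  0.07711373,  0.64753802]), 'ft_torque': array([-0.04999509,  0.05902498, -0.03032979]), 'finger_gap': 0.08557446180807796} 0.008
scene [[385.16182111   0.         279.58975393]
 [  0.         385.16182111 205.97005408]
 [  0.           0.           1.        ]] [0.0305199 0.        0.        0.        0.       ] [[ 0.46917697  0.8830815  -0.00632744]
 [ 0.61519642 -0.33197453 -0.71507082]
 [-0.63356636  0.33160214 -0.69902338]] [-0.25147032 -0.29081713  1.12124868]
top [[492.20140508   0.         281.61489923]
 [  0.         492.20140508 213.94557291]
 [  0.           0.           1.        ]] [-0.02647092  0.          0.          0.          0.        ] [[ 0.01542287 -0.99975041 -0.01616362]
 [-0.98136994 -0.01203917 -0.19175007]
 [ 0.19150762  0.01881983 -0.98131068]] [0.02135066 0.55708719 1.00402353]
```

View pics/top0.png

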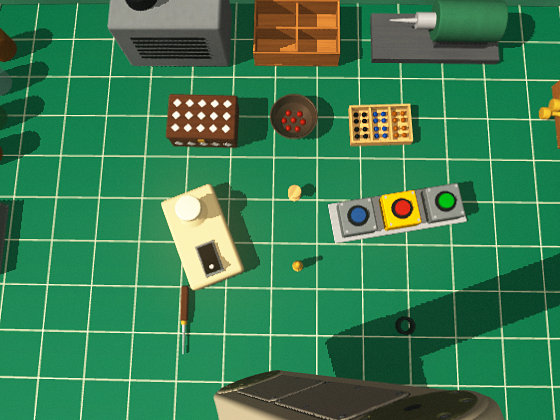

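View pics/scene0.png

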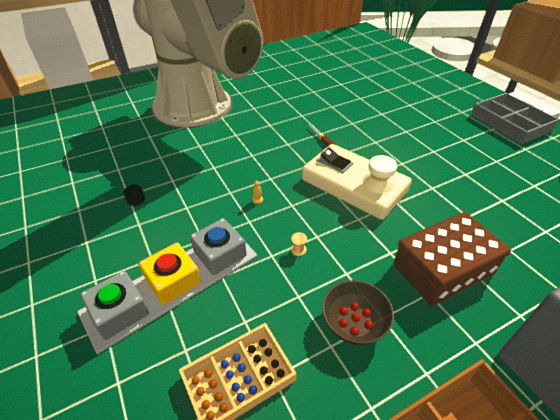

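The top view shows the lamp on the left: bulb at about (187,207), rocker at (211,258), white dot near (212,266). On the right are the keys: blue (358,215), red (402,208) and green (446,202). Next I turn these pixels into positions.

```bash
cat > h.py <<'E'
import numpy as np,cv2
def world(c,uv,z=None):
    """pixels -> world; by depth, or on the plane at height z"""
    uv=np.asarray(uv,float).reshape(-1,2); R,t=c["R"],c["t"]
    n=cv2.undistortPoints(uv[:,None],c["intrinsics"],c["distortion"])[:,0]
    r=np.c_[n,np.ones(len(n))]
    if z is None:
        d=c["depth"][uv[:,1].round().astype(int),uv[:,0].round().astype(int)]
        return (r*d[:,None]-t)@R
    C=-R.T@t; w=r@R
    return C+w*((z-C[2])/w[:,2])[:,None]
def proj(c,X):
    return cv2.projectPoints(np.asarray(X,float).reshape(-1,1,3),cv2.Rodrigues(c["R"])[0],c["t"],c["intrinsics"],c["distortion"])[0][:,0]
def blob(c,mask,roi):
    u0,v0,u1,v1=roi; m=np.zeros(mask.shape,np.uint8); m[v0:v1,u0:u1]=mask[v0:v1,u0:u1]
    n,l,st,ce=cv2.connectedComponentsWithStats(m)
    i=1+np.argmax(st[1:,4]); return ce[i],st[i], l==i
E
python3 - <<'E'
from h import *
for nm,rois in [("top",dict(blue=(335,195,380,235),red=(388,192,418,225),green=(430,187,465,218),bulb=(165,180,215,235),dot=(200,245,222,275))),
                ("scene",dict(blue=(195,220,240,255),red=(145,245,190,280),green=(85,275,135,315),bulb=(360,145,405,190),dot=(318,145,350,168)))]:
    c=dict(np.load(nm+"0.npz"))
    f=c["frame"].astype(int); r,g,b=f[...,0],f[...,1],f[...,2]
    hsv=cv2.cvtColor(c["frame"],cv2.COLOR_RGB2HSV); H,S,V=[hsv[...,i].astype(int) for i in range(3)]
    M=dict(blue=(b>r+40)&(b>g+15),red=(r>150)&(g<80),green=(g>r+90)&(g>150),bulb=(S<60)&(V>200),dot=(S<70)&(V>150))
    zz=dict(blue=.066,red=.066,green=.066,bulb=.092,dot=.058)
    for k in rois:
        ce,st,m=blob(c,M[k].astype(np.uint8),rois[k])
        pts=np.argwhere(m)[:,::-1]; W=world(c,pts)
        print(nm,k,ce.round(1),st[2:],"plane",world(c,ce,zz[k])[0].round(4),"depth med",np.median(W,0).round(4))
    big=cv2.resize(c["frame"][170:300,140:260] if nm=="top" else c["frame"][130:230,290:420],None,fx=5,fy=5,interpolation=cv2.INTER_CUBIC)[:600,:800]
    cv2.imwrite(f"pics/lamp_{nm}.png",big[:,:,::-1])
# floor depth check
c=dict(np.load("top0.npz")); print(world(c,[[270,230],[330,160],[250,300]]).round(4))
E
```

```text
top blue [358.  214.8] [ 15  16 184] plane [ 0.5546 -0.1331  0.066 ] depth med [ 0.5543 -0.1332  0.0655]
top red [402.2 207.3] [ 15  15 179] plane [ 0.572  -0.2272  0.066 ] depth med [ 0.5723 -0.227   0.0659]
top green [446.1 200.2] [ 15  14 161] plane [ 0.5885 -0.3212  0.066 ] depth med [ 0.5888 -0.3216  0.0646]
top bulb [186.8 207.5] [ 25  26 499] plane [0.5606 0.2263 0.092 ] depth med [0.5602 0.2266 0.0922]
top dot [201.6 269. ] [ 6 16 37] plane [0.436  0.1956 0.058 ] depth med [0.4349 0.1992 0.0413]
scene blue [216.5 234.6] [ 18  16 237] plane [ 0.5575 -0.1363  0.066 ] depth med [ 0.5578 -0.1365  0.0664]
scene red [166.4 260.9] [ 20  15 233] plane [ 0.5723 -0.23    0.066 ] depth med [ 0.5726 -0.23    0.0664]
scene green [108.6 292. ] [ 22  17 276] plane [ 0.5888 -0.3242  0.066 ] depth med [ 0.5891 -0.3243  0.0659]
scene bulb [383.  163.4] [ 27  16 337] plane [0.5608 0.2227 0.092 ] depth med [0.561  0.2214 0.0932]
scene dot [340.9 151.2] [ 20  14 113] plane [0.4499 0.2013 0.058 ] depth med [0.4332 0.2151 0.0416]
[[ 0.53    0.0556  0.001 ]
 [ 0.6952 -0.0796  0.0011]
 [ 0.3743  0.0963  0.0015]]
```

```bash
ls pics
```

```text
lamp_scene.png
lamp_top.png
scene0.png
top0.png
```

View pics/lamp_top.png

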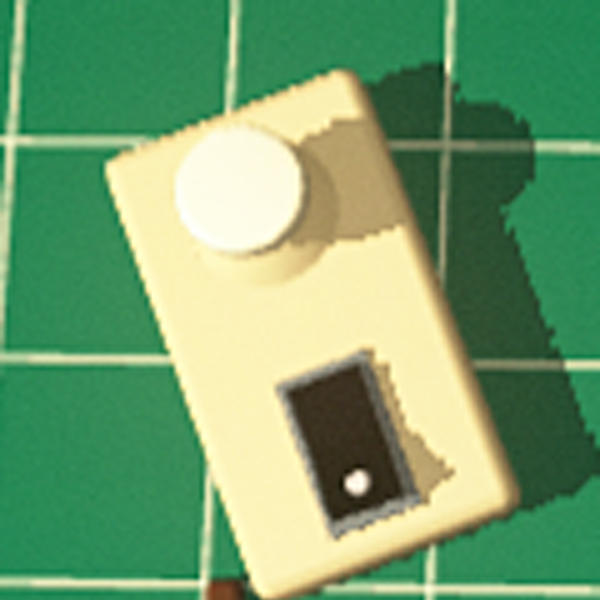

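View pics/lamp_scene.png

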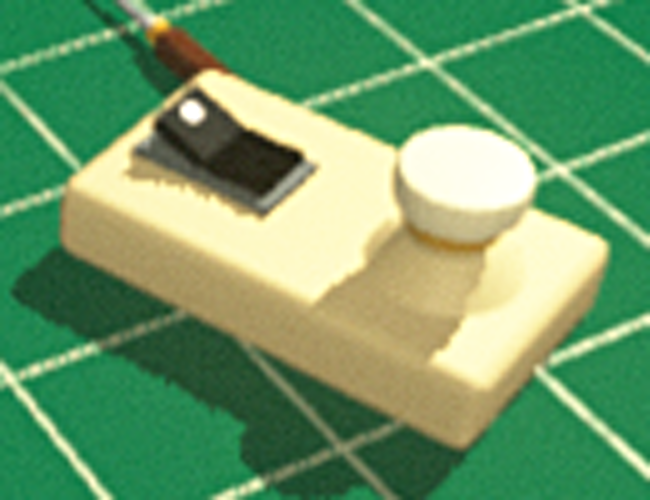

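The enlarged views show the white dot at about (211.4,266.4) in the top image and (328.6,152) in the scene image, on the raised half of the rocker away from the bulb. The reamer lies near the lamp's near-left corner.

```bash
cat >> h.py <<'E'
from scipy.spatial.transform import Rotation as Ro
def rel(s,p,tx=None):
    """slide (m) and turn (deg) in tool axes to get TCP to p, tool pointing down, tool x along angle tx (deg, world)"""
    q=s["orientation"]; R=Ro.from_quat([q[1],q[2],q[3],q[0]])
    sl=R.inv().apply(np.asarray(p)-s["tcp_pos"])
    if tx is None: return sl.round(4),None
    a=np.radians(tx); M=np.array([[np.cos(a),np.sin(a),0],[np.sin(a),-np.cos(a),0],[0,0,-1]]).T
    return sl.round(4),(R.inv()*Ro.from_matrix(M)).as_rotvec(degrees=True).round(2)
E
python3 - <<'E'
from h import *
from workcell import readout
D=[]
for nm,roi in [("top",(206,261,217,272)),("scene",(323,147,334,158))]:
    c=dict(np.load(nm+"0.npz")); g=cv2.cvtColor(c["frame"],cv2.COLOR_RGB2GRAY)
    ce,st,m=blob(c,(g>125).astype(np.uint8),roi); p=np.argwhere(m)[:,::-1]
    print(nm,ce,st[2:],world(c,ce,.058)[0].round(4),np.median(world(c,p),0).round(4)); D.append(world(c,ce,.058)[0])
D=np.mean(D,0); B=np.array([.5607,.2245])
v=B-D[:2]; print("dot",D,"dist",np.linalg.norm(v),"yaw",np.degrees(np.arctan2(v[1],v[0])))
# yaw from lamp top outline by depth
c=dict(np.load("top0.npz")); uv=np.argwhere(np.ones((130,130)))[:,::-1]+[130,170]
W=world(c,uv); m=(W[:,2]>.034)&(W[:,2]<.046)&(W[:,0]<.62)
r=cv2.minAreaRect((W[m][:,:2]*1000).astype(np.float32)); print(r)
s=readout.get_state(); print(s["tcp_pos"], Ro.from_quat(np.roll(s["orientation"],-1)).as_matrix().round(3))
E
```

```text
top [211.05 266.1 ] [ 5  5 20] [0.4423 0.1758 0.058 ] [0.4425 0.1759 0.0581]
scene [328.11111111 150.08888889] [11  8 45] [0.4326 0.1787 0.058 ] [0.4346 0.1769 0.0587]
dot [0.4374594  0.17726464 0.058     ] dist 0.1319826707634818 yaw 20.970707830234517
((511.7461242675781, 204.26116943359375), (209.47999572753906, 119.58837127685547), 22.546062469482422)
[ 0.24462551 -0.51980971  0.20670425] [[ 0.905  0.426 -0.001]
 [ 0.426 -0.905  0.002]
 [ 0.    -0.002 -1.   ]]
```

The top-image dot agrees with the lamp outline fit (yaw 22.5°, centre (0.512, 0.204)). The mean of the two cameras puts the press point at about (0.442, 0.1745).

Run:
```python
from h import *
from workcell import readout
s=readout.get_state()
print(rel(s,[.42,-.2,.2],22.5)); print(rel(s,[.442,.1745,.13],22.5))
```

```text
(array([ 0.2948, -0.2147,  0.0071]), array([-0.09, -0.01,  2.7 ]))
(array([ 0.4742, -0.5441,  0.0777]), array([-0.09, -0.01,  2.7 ]))
```

```bash
python3 -m handwheel '{"slide":[[0.295,-0.215,0.007],[0.295,-0.215,0.007],[0.295,-0.215,0.007],[0.295,-0.215,0.007],[0.295,-0.215,0.007],[0.295,-0.215,0.007],[0.295,-0.215,0.007],[0.295,-0.215,0.007],[0.295,-0.215,0.007],[0.295,-0.215,0.007],[0.295,-0.215,0.007],[0.295,-0.215,0.007]],"turn":[[0,0,2.7],[0,0,2.7],[0,0,2.7],[0,0,2.7],[0,0,2.7],[0,0,2.7],[0,0,2.7],[0,0,2.7],[0,0,2.7],[0,0,2.7],[0,0,2.7],[0,0,2.7]],"fingers":[0,0,0,0,0,0,0,0,0,0,0,0]}' 30
python3 - <<'E'
from h import *
from workcell import readout
s=readout.get_state()
print(s["clock"],rel(s,[.442,.1745,.13],22.5))
E
```

```text
clock: 1.1
tcp_pos: [0.4199, -0.1996, 0.1999]
orientation: [-0.001, 0.981, 0.195, -0.0]
wrist_force: [-0.9, -0.9, 0.2]
finger_gap: 0.0001
1.1 (array([ 0.1639, -0.3369,  0.0704]), array([-0.1 ,  0.02,  0.04]))
```

```bash
python3 -m handwheel '{"slide":[[0.164,-0.337,0.03],[0.164,-0.337,0.03],[0.164,-0.337,0.03],[0.164,-0.337,0.03],[0.164,-0.337,0.03],[0.164,-0.337,0.03],[0.164,-0.337,0.03],[0.164,-0.337,0.03],[0.164,-0.337,0.03],[0.164,-0.337,0.07],[0.164,-0.337,0.07],[0.164,-0.337,0.07]],"turn":[[0,0,0],[0,0,0],[0,0,0],[0,0,0],[0,0,0],[0,0,0],[0,0,0],[0,0,0],[0,0,0],[0,0,0],[0,0,0],[0,0,0]],"fingers":[0,0,0,0,0,0,0,0,0,0,0,0]}'
python3 - <<'E'
from h import *
from workcell import readout,optics
s=readout.get_state()
print(s["clock"],s["tcp_pos"],s["wrist_force"],rel(s,[.442,.1745,.08],22.5))
ims=[]
for n in ("wrist","scene","top"):
    c=optics.read_camera(n); np.savez(n+"1.npz",**c)
    p=proj(c,[[.442,.1745,.058],s["tcp_pos"]+[0,0,-.008]]).round(1); print(n,p)
    f=c["frame"][:,:,::-1].copy()
    if n=="scene": f=cv2.resize(f[80:230,250:420],None,fx=3,fy=3,interpolation=cv2.INTER_CUBIC)
    cv2.imwrite(f"pics/{n}1.png",f)
E
```

```text
clock: 2.1
tcp_pos: [0.4402, 0.1733, 0.1287]
orientation: [-0.001, 0.981, 0.195, -0.003]
wrist_force: [0.8, -0.4, -0.5]
finger_gap: 0.0001
2.1 [0.44023066 0.17333272 0.12865168] [ 0.77287899 -0.37434433 -0.47889994] (array([ 0.0024, -0.0003,  0.0486]), array([-0.13,  0.35, -0.01]))
wrist [[282.6 211.1]
 [283.  248.1]]
scene [[328.8 152.8]
 [330.4 128.5]]
top [[211.7 266.3]
 [207.3 264.4]]
```

View pics/wrist1.png

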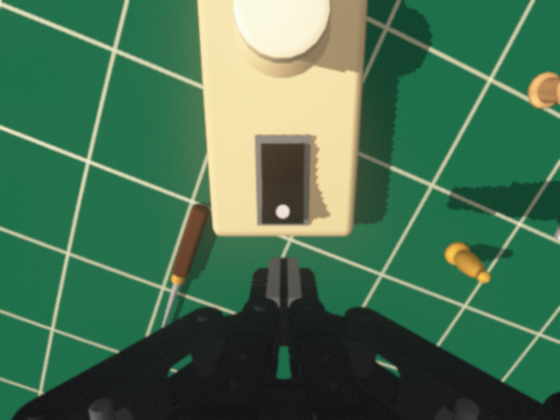

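View pics/scene1.png

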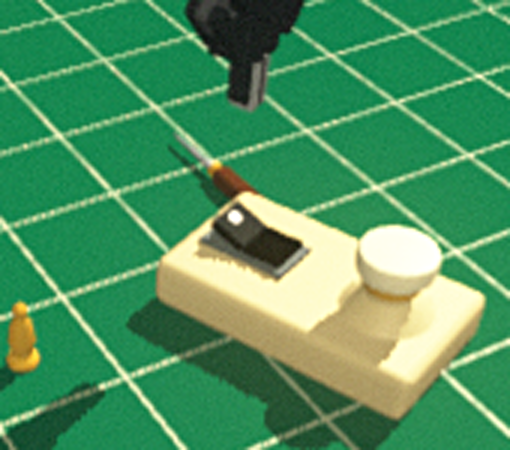

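The wrist view shows the dot at (283,212), against a predicted (282.6,211.1), so x and y are confirmed. The fingertips appear at about (284,262), lower than predicted, so I check their depth.

Run:
```python
from h import *
from workcell import readout
c=dict(np.load("wrist1.npz")); s=readout.get_state()
print(c["R"].round(3),(-c["R"].T@c["t"]).round(4),s["tcp_pos"])
q=Ro.from_quat(np.roll(s["orientation"],-1))
uv=[[u,v] for v in (258,262,266,275,285,298) for u in (274,283,292)]
W=world(c,uv); T=q.inv().apply(W-s["tcp_pos"])
for a,b,d in zip(uv,W,T): print(a,b.round(4),"tool",(d*1000).round(1))
uv=[[283,212],[283,150],[284,180]]; print(world(c,uv).round(4))
```

```text
[[ 0.382 -0.924 -0.001]
 [-0.878 -0.364  0.31 ]
 [-0.287 -0.118 -0.951]] [0.5141 0.2035 0.2953] [0.44362471 0.17317734 0.1319187 ]
[274, 258] [0.4498 0.1817 0.158 ] tool [  9.   -5.5 -26. ]
[283, 258] [0.4515 0.1779 0.1582] tool [  9.1  -1.4 -26.2]
[292, 258] [0.4533 0.1742 0.1587] tool [  9.4   2.7 -26.8]
[274, 262] [0.45   0.1816 0.1623] tool [  9.1  -5.4 -30.3]
[283, 262] [0.4512 0.1778 0.1617] tool [  8.8  -1.4 -29.7]
[292, 262] [0.4532 0.1742 0.1625] tool [  9.3   2.6 -30.6]
[274, 266] [0.45   0.1815 0.1661] tool [  9.1  -5.3 -34.2]
[283, 266] [0.4518 0.178  0.1666] tool [  9.4  -1.4 -34.7]
[292, 266] [0.4531 0.1743 0.1663] tool [  9.2   2.5 -34.4]
[274, 275] [0.4495 0.1811 0.1729] tool [  8.5  -5.2 -41. ]
[283, 275] [0.4511 0.1777 0.1733] tool [  8.7  -1.4 -41.4]
[292, 275] [0.4529 0.1744 0.174 ] tool [  9.1   2.3 -42.1]
[274, 285] [0.4498 0.181  0.1813] tool [  8.8  -4.9 -49.4]
[283, 285] [0.4511 0.1777 0.1812] tool [  8.7  -1.4 -49.3]
[292, 285] [0.4525 0.1744 0.1814] tool [  8.8   2.2 -49.4]
[274, 298] [0.4497 0.1807 0.1901] tool [  8.6  -4.7 -58.2]
[283, 298] [0.4514 0.1778 0.1909] tool [  9.1  -1.4 -59. ]
[292, 298] [0.4524 0.1746 0.1903] tool [  8.7   1.9 -58.4]
[[0.4419 0.1741 0.0596]
 [0.4838 0.1914 0.0509]
 [0.4631 0.1821 0.0505]]
```

Run:
```python
from h import *
from workcell import readout,optics
c=optics.read_camera("wrist"); s=readout.get_state()
for i in range(3): print(readout.get_state()["clock"],readout.get_state()["tcp_pos"].round(4))
q=Ro.from_quat(np.roll(s["orientation"],-1))
for v in range(236,268,3):
    W=world(c,[[283,v]])[0]; print(v,W.round(4),(q.inv().apply(W-s["tcp_pos"])*1000).round(1))
f=c["frame"][:,:,::-1][180:320,220:350]; cv2.imwrite("pics/w2.png",cv2.resize(f,None,fx=4,fy=4,interpolation=cv2.INTER_CUBIC))
print(world(c,[[283,212],[283,213],[282,211]]), proj(c,[.442,.1745,.058]))
```

```text
2.3 [0.4438 0.1733 0.1321]
2.3 [0.4438 0.1733 0.1321]
2.3 [0.4438 0.1733 0.1321]
236 [0.4187 0.163  0.0388] [-27.3   0.1  93.3]
239 [0.4015 0.1559 0.0006] [-4.600e+01  1.000e-01  1.314e+02]
242 [0.3985 0.1547 0.0005] [-4.930e+01  1.000e-01  1.316e+02]
245 [ 0.395   0.1533 -0.001 ] [-5.31e+01  1.00e-01  1.33e+02]
248 [0.3927 0.1523 0.0007] [-5.560e+01  1.000e-01  1.313e+02]
251 [0.3898 0.1511 0.001 ] [-5.87e+01  1.00e-01  1.31e+02]
254 [0.3871 0.15   0.0017] [-6.160e+01  1.000e-01  1.303e+02]
257 [0.4541 0.1775 0.1593] [ 11.1   0.1 -27.1]
260 [0.4545 0.1776 0.1632] [ 11.5   0.1 -31. ]
263 [0.454  0.1774 0.1652] [ 11.1   0.  -33.1]
266 [0.4548 0.1777 0.1698] [ 11.9   0.  -37.7]
[[0.44440674 0.17352446 0.05817422]
 [0.44379064 0.17327112 0.05861432]
 [0.4445408  0.17441521 0.05709143]] [[280.64639996 214.21838567]]
```

View pics/w2.png

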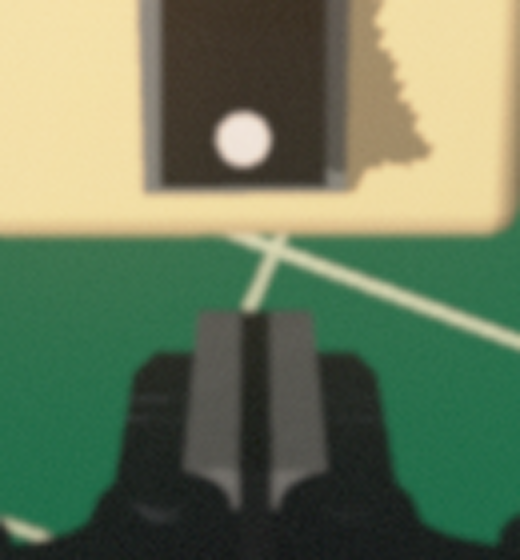

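Run:
```python
from h import *
from workcell import readout,optics
c=optics.read_camera("scene"); s=readout.get_state(); print(s["clock"],s["tcp_pos"],env.tcp_to_tips if 0 else "")
q=Ro.from_quat(np.roll(s["orientation"],-1))
for u in (327,330,333):
  for v in range(104,120,2):
    W=world(c,[[u,v]])[0]; print(u,v,W.round(4),(q.inv().apply(W-s["tcp_pos"])*1000).round(1))
```

```text
2.35 [0.4437741  0.17344507 0.13210169] 
327 104 [0.4426 0.1572 0.1835] [ -7.1  14.5 -51.4]
327 106 [0.4418 0.1582 0.1784] [ -7.5  13.3 -46.4]
327 108 [0.4439 0.1572 0.1753] [ -6.   15.  -43.2]
327 110 [0.444  0.1575 0.1708] [ -5.7  14.8 -38.7]
327 112 [0.4408 0.1603 0.1639] [ -7.7  11.  -31.8]
327 114 [0.2246 0.3161 0.0007] [-148.7 -215.3  131.3]
327 116 [0.235  0.3093 0.0019] [-141.7 -205.   130.1]
327 118 [0.2428 0.3043 0.0012] [-136.3 -197.4  130.8]
330 104 [0.4481 0.1605 0.1853] [ -0.8  13.5 -53.2]
330 106 [0.4494 0.16   0.1817] [  0.2  14.5 -49.6]
330 108 [0.4519 0.1587 0.179 ] [  2.   16.7 -46.9]
330 110 [0.4503 0.1603 0.1733] [  1.1  14.6 -41.2]
330 112 [0.4506 0.1606 0.1688] [  1.5  14.4 -36.8]
330 114 [0.4447 0.1654 0.1598] [ -2.2   7.8 -27.8]
330 116 [0.2387 0.3168 0.0017] [-135.4 -210.5  130.3]
330 118 [0.2483 0.3104 0.0024] [-128.9 -200.9  129.6]
333 104 [0.4528 0.1643 0.1866] [  5.   11.8 -54.5]
333 106 [0.45   0.1668 0.1802] [  3.4   8.4 -48.1]
333 108 [0.453  0.1652 0.1777] [  5.5  11.1 -45.6]
333 110 [0.4505 0.1675 0.1713] [  4.    8.  -39.2]
333 112 [0.4526 0.1665 0.1682] [  5.6   9.8 -36.1]
333 114 [0.45   0.1689 0.1616] [  4.1   6.6 -29.5]
333 116 [0.4513 0.1684 0.1579] [  5.2   7.5 -25.8]
333 118 [0.251  0.3186 0.0014] [-123.3 -207.5  130.6]
```

Both cameras independently put the closed fingertips about 26 mm behind the reported TCP instead of 8 mm ahead. The stated tip offset doesn't match what I see, so I'll descend in stages guided by force and images.

```bash
python3 -m handwheel '{"slide":[[0,0,0.015],[0,0,0.03],[0,0,0.042],[0,0,0.048],[0,0,0.05],[0,0,0.05],[0,0,0.05]],"turn":[[0,0,0],[0,0,0],[0,0,0],[0,0,0],[0,0,0],[0,0,0],[0,0,0]],"fingers":[0,0,0,0,0,0,0]}'
python3 - <<'E'
from h import *
from workcell import readout,optics
c=optics.read_camera("scene");c2=optics.read_camera("wrist"); s=readout.get_state(); print(s["clock"],s["tcp_pos"],s["wrist_force"])
a=cv2.resize(c["frame"][90:190,280:400],(480,400),interpolation=cv2.INTER_CUBIC)
b=cv2.resize(c2["frame"][130:330,200:360],(320,400),interpolation=cv2.INTER_CUBIC)
cv2.imwrite("pics/d1.png",np.hstack([a,b])[:,:,::-1])
E
```

```text
clock: 2.93
tcp_pos: [0.4446, 0.1734, 0.083]
orientation: [-0.001, 0.981, 0.194, 0.002]
wrist_force: [-0.4, -0.3, 1.6]
finger_gap: 0.0003
3.0333 [0.44468039 0.17358202 0.08302597] [-0.26364738  0.69171655 -0.1281135 ]
```

View pics/d1.png

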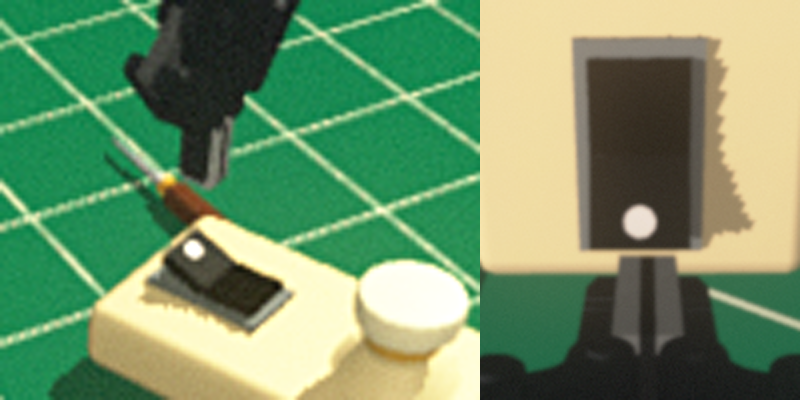

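The left panel shows the tips (~(205,185)) still well above the rocker (dot at (193,250)), and no force. This confirms the tip offset, so I continue down.

```bash
python3 -m handwheel '{"slide":[[-0.001,0,0.01],[-0.001,0,0.02],[-0.001,0,0.03],[-0.001,0,0.034],[-0.001,0,0.034],[-0.001,0,0.034]],"turn":[[0,0,0],[0,0,0],[0,0,0],[0,0,0],[0,0,0],[0,0,0]],"fingers":[0,0,0,0,0,0]}'
python3 - <<'E'
from h import *
from workcell import readout,optics
c=optics.read_camera("scene");c2=optics.read_camera("wrist"); s=readout.get_state(); print(s["clock"],s["tcp_pos"],s["wrist_force"])
q=Ro.from_quat(np.roll(s["orientation"],-1))
for v in range(226,262,3):
    W=world(c2,[[283,v]])[0]; print(v,W.round(4),(q.inv().apply(W-s["tcp_pos"])*1000).round(1))
a=cv2.resize(c["frame"][90:190,280:400],(480,400),interpolation=cv2.INTER_CUBIC)
b=cv2.resize(c2["frame"][130:330,200:360],(320,400),interpolation=cv2.INTER_CUBIC)
cv2.imwrite("pics/d2.png",np.hstack([a,b])[:,:,::-1])
E
```

```text
clock: 3.53
tcp_pos: [0.4432, 0.1732, 0.0483]
orientation: [-0.001, 0.981, 0.194, 0.001]
wrist_force: [-0.4, 0.5, 0.5]
finger_gap: 0.0003
3.6333 [0.44401997 0.17334971 0.04909031] [-0.17859196  0.06071902  0.63863151]
226 [0.46   0.18   0.0513] [17.3 -0.  -2.2]
229 [0.4584 0.1793 0.0513] [15.6 -0.  -2.2]
232 [0.4571 0.1788 0.0522] [14.2 -0.  -3.1]
235 [0.4558 0.1782 0.053 ] [12.8 -0.  -3.9]
238 [0.4541 0.1775 0.0527] [11.  -0.  -3.6]
241 [0.453  0.1771 0.0538] [ 9.7 -0.  -4.7]
244 [0.4516 0.1765 0.0545] [ 8.2 -0.  -5.3]
247 [0.4507 0.1761 0.0561] [ 7.2 -0.  -6.9]
250 [0.4488 0.1753 0.0554] [ 5.2 -0.  -6.3]
253 [0.4476 0.1748 0.0564] [ 3.9 -0.  -7.3]
256 [0.4468 0.1745 0.0582] [ 3.  -0.  -9.1]
259 [0.4546 0.1777 0.0793] [ 11.6  -0.  -30.2]
```

View pics/d2.png

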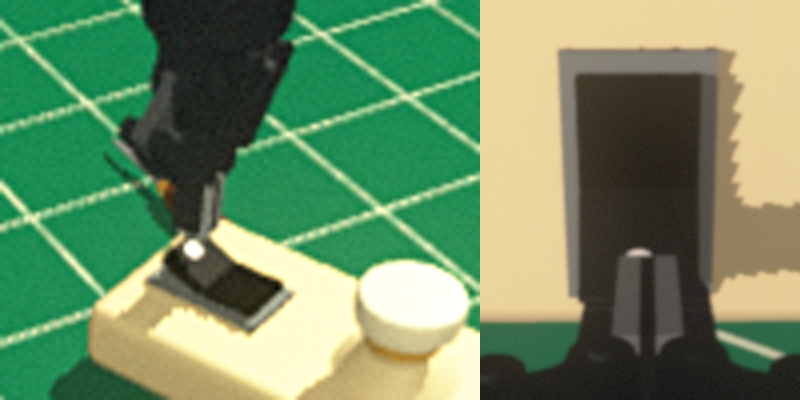

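The tips are now just above the dot, at about z 0.076 with TCP at 0.049 and no force yet. I lower in small steps.

```bash
python3 -m handwheel '{"slide":[[-0.001,0,0.004],[-0.001,0,0.008],[-0.001,0,0.011],[-0.001,0,0.014],[-0.001,0,0.017],[-0.001,0,0.019],[-0.001,0,0.019]],"turn":[[0,0,0],[0,0,0],[0,0,0],[0,0,0],[0,0,0],[0,0,0],[0,0,0]],"fingers":[0,0,0,0,0,0,0]}'
```

```text
clock: 4.22
tcp_pos: [0.4428, 0.1729, 0.0296]
orientation: [-0.001, 0.981, 0.194, 0.002]
wrist_force: [0.4, 0.6, -0.3]
finger_gap: 0.0002
```

```bash
cat > look.py <<'E'
import sys
from h import *
from workcell import readout,optics
s0=readout.get_state(); print(s0["clock"],s0["tcp_pos"].round(4),s0["wrist_force"].round(2),s0["tau"].round(2))
c=optics.read_camera("scene");c2=optics.read_camera("wrist"); s=readout.get_state(); print(s["clock"],s["tcp_pos"].round(4),s["wrist_force"].round(2))
u,v=map(int,sys.argv[2:4])
a=cv2.resize(c["frame"][v:v+100,u:u+120],(480,400),interpolation=cv2.INTER_CUBIC)
b=cv2.resize(c2["frame"][130:330,200:360],(320,400),interpolation=cv2.INTER_CUBIC)
cv2.imwrite(f"pics/{sys.argv[1]}.png",np.hstack([a,b])[:,:,::-1])
E
python3 look.py d3 280 90
```

```text
4.2167 [0.4428 0.1729 0.0296] [ 0.4   0.63 -0.3 ] [ 0.000e+00 -3.936e+01  2.452e+01 -1.300e-01  1.000e-02  0.000e+00]
4.3167 [0.4433 0.1731 0.0299] [-0.09  0.02 -0.46]
```

View pics/d3.png

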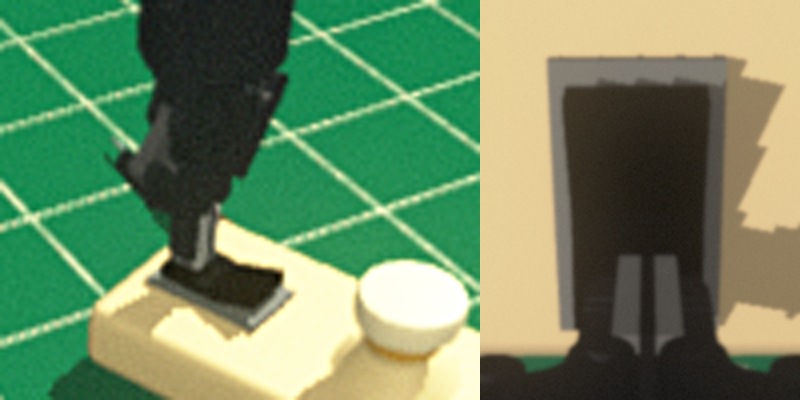

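The dotted half is going down and the other half is beginning to rise. I continue towards the stop, expected at TCP z of about 0.023.

```bash
python3 -m handwheel '{"slide":[[-0.001,0,0.002],[-0.001,0,0.004],[-0.001,0,0.005],[-0.001,0,0.006],[-0.001,0,0.006]],"turn":[[0,0,0],[0,0,0],[0,0,0],[0,0,0],[0,0,0]],"fingers":[0,0,0,0,0]}'
```

```text
clock: 4.73
tcp_pos: [0.4433, 0.173, 0.0259]
orientation: [-0.001, 0.981, 0.194, 0.003]
wrist_force: [-4.8, -0.4, 18.7]
finger_gap: -0.0001
```

```bash
python3 look.py d4 280 90
```

```text
4.7333 [0.4433 0.173  0.0259] [-4.79 -0.42 18.67] [-4.000e-01 -3.172e+01  2.134e+01 -1.940e+00 -3.000e-02  0.000e+00]
4.8333 [0.4433 0.173  0.026 ] [-4.13 -1.08 18.56]
```

View pics/d4.png

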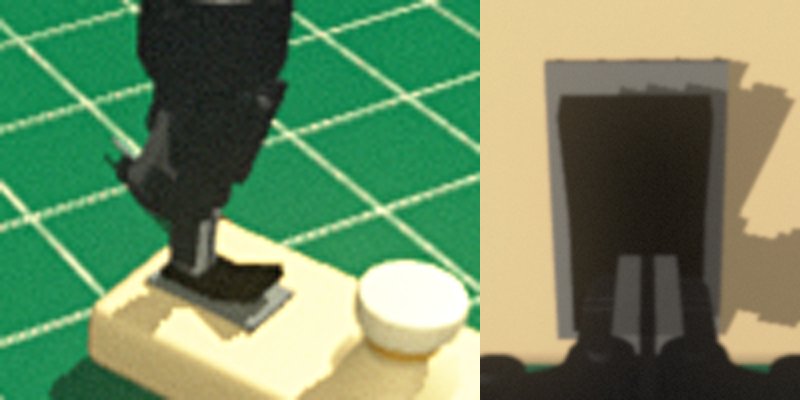

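The undotted half now stands clearly up. I measure its slope in the wrist depth to see whether it is fully on.

```bash
cat > slope.py <<'E'
from h import *
from workcell import readout,optics
c=optics.read_camera("wrist"); s=readout.get_state(); print(s["tcp_pos"].round(4),s["wrist_force"].round(1))
d=np.array([np.cos(np.radians(22.5)),np.sin(np.radians(22.5))]); o=np.array([.5117,.2043])
uv=np.argwhere(np.ones((130,90)))[:,::-1]+[235,120]; W=world(c,uv)
L=(W[:,:2]-o)@d; Y=(W[:,:2]-o)@[-d[1],d[0]]
for x in np.arange(-.090,-.012,.004):
    m=(abs(L-x)<.002)&(abs(Y)<.010)
    print(f"{x*1000:.0f} {np.median(W[m,2])*1000:.1f}" if m.any() else f"{x*1000:.0f} -",end="; ")
print()
E
python3 slope.py
```

```text
[0.4433 0.173  0.026 ] [-5.3 -1.1 18.1]
-90 -; -86 -; -82 -; -78 -; -74 -; -70 -; -66 -; -62 50.5; -58 50.6; -54 51.5; -50 53.3; -46 55.0; -42 56.7; -38 58.5; -34 60.2; -30 61.8; -26 55.8; -22 44.6; -18 40.7; -14 40.7;
```

The slope is 0.43 mm/mm, which is 0.40 rad, so the rocker is fully on. I retreat straight up and check it.

```bash
python3 -m handwheel '{"slide":[[0,0,-0.01],[0,0,-0.03],[0,0,-0.06],[0,0,-0.09],[0,0,-0.12],[0,0,-0.13],[0,0,-0.13],[0,0,-0.13]],"turn":[[0,0,0],[0,0,0],[0,0,0],[0,0,0],[0,0,0],[0,0,0],[0,0,0],[0,0,0]],"fingers":[0,0,0,0,0,0,0,0]}'; python3 look.py d5 280 90; python3 slope.py
python3 - <<'E'
from h import *
from workcell import readout
s=readout.get_state()
print(rel(s,[.555,-.1345,.155],22.5))
# key positions: mean top/scene; wrist z offset
E
```

```text
clock: 5.55
tcp_pos: [0.4426, 0.1726, 0.1555]
orientation: [-0.001, 0.981, 0.194, 0.004]
wrist_force: [-0.3, -1.0, -1.0]
finger_gap: 0.0002
5.55 [0.4426 0.1726 0.1555] [-0.32 -1.   -1.  ] [ 3.000e-02 -3.838e+01  3.009e+01  2.000e-02  1.000e-02 -0.000e+00]
5.65 [0.4413 0.1723 0.1541] [-0.86 -0.06 -0.67]
[0.4411 0.1723 0.154 ] [-0.  -0.6  0.8]
-90 44.7; -86 50.3; -82 50.7; -78 50.8; -74 50.7; -70 50.4; -66 50.7; -62 50.6; -58 50.6; -54 51.6; -50 53.3; -46 55.0; -42 56.5; -38 58.3; -34 60.0; -30 61.6; -26 56.3; -22 44.6; -18 40.6; -14 40.6; 
(array([-0.0115,  0.3271, -0.0014]), array([-0.06, -0.19, -0.12]))
```

View pics/d5.png

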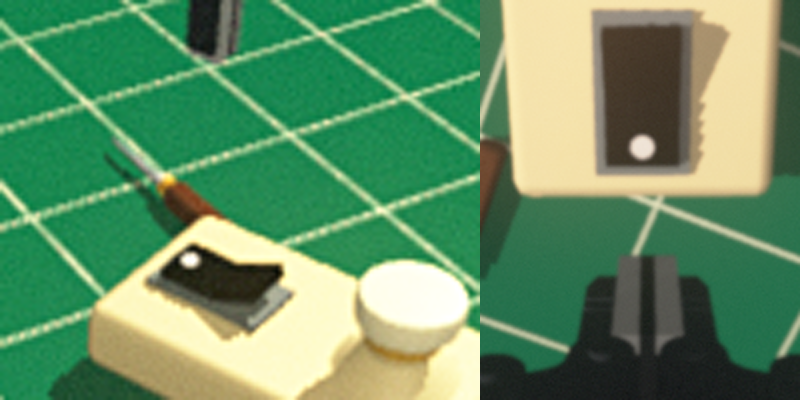

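The dotted half is level at 50.6 mm (dot at (190,260) in the left panel), the other half is up, and the lamp hasn't moved. Next I go to the blue key.

```bash
python3 -m handwheel '{"slide":[[-0.0115,0.327,0],[-0.0115,0.327,0],[-0.0115,0.327,0],[-0.0115,0.327,0],[-0.0115,0.327,0],[-0.0115,0.327,0],[-0.0115,0.327,0],[-0.0115,0.327,0],[-0.0115,0.327,0],[-0.0115,0.327,0],[-0.0115,0.327,0],[-0.0115,0.327,0]],"turn":[[0,0,0],[0,0,0],[0,0,0],[0,0,0],[0,0,0],[0,0,0],[0,0,0],[0,0,0],[0,0,0],[0,0,0],[0,0,0],[0,0,0]],"fingers":[0,0,0,0,0,0,0,0,0,0,0,0]}'
cat > key.py <<'E'
import sys
from h import *
from workcell import readout,optics
for i in range(3): optics.read_camera("wrist")
c=optics.read_camera("wrist"); s=readout.get_state(); print(s["clock"],s["tcp_pos"].round(4),s["wrist_force"].round(1))
f=c["frame"].astype(int); r,g,b=f[...,0],f[...,1],f[...,2]
M=dict(blue=(b>r+40)&(b>g+15),green=(g>r+90)&(g>150),red=(r>150)&(g<80))
for k in M:
    try:
        ce,st,m=blob(c,M[k].astype(np.uint8),(0,0,560,420)); W=world(c,np.argwhere(m)[:,::-1]); W=np.median(W,0)
        print(k,ce.round(1),st[2:],"depth",W.round(4),"plane",world(c,ce,.066)[0].round(4),"rel tool",rel(s,[W[0],W[1],s["tcp_pos"][2]],22.5))
    except ValueError: print(k,"none")
cv2.imwrite(f"pics/{sys.argv[1]}.png",c["frame"][:,:,::-1])
E
python3 key.py k1
```

```text
clock: 6.7
tcp_pos: [0.5539, -0.1331, 0.1526]
orientation: [-0.002, 0.981, 0.195, 0.001]
wrist_force: [0.2, 0.5, 0.1]
finger_gap: -0.0002
6.9 [ 0.5548 -0.1332  0.1537] [-0.3  0.1 -0.1]
blue [285.2 206.8] [  39   38 1168] depth [ 0.5563 -0.1342  0.0662] plane [ 0.5562 -0.1343  0.066 ] rel tool (array([0.001 , 0.0015, 0.    ]), array([-0.06, -0.2 , -0.02]))
green [501.  252.6] [ 35  31 853] depth [ 0.5893 -0.3225  0.0659] plane [ 0.5893 -0.3224  0.066 ] rel tool (array([-0.0405,  0.1881, -0.0003]), array([-0.06, -0.2 , -0.02]))
red [396.5 230.4] [  40   35 1107] depth [ 0.5728 -0.2276  0.0667] plane [ 0.5727 -0.2278  0.066 ] rel tool (array([-0.0194,  0.0941, -0.0002]), array([-0.06, -0.2 , -0.02]))
```

View pics/k1.png

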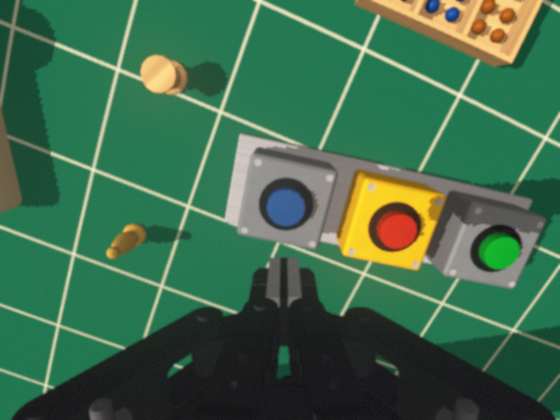

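The wrist view shows the blue key at (285,207), red at (397,230) and green at (501,253). The positions agree with the fixed cameras to within about 1–2 mm. I descend on blue.

```bash
python3 -m handwheel '{"slide":[[0.001,0.0015,0.02],[0.001,0.0015,0.05],[0.001,0.0015,0.08],[0.001,0.0015,0.1],[0.001,0.0015,0.108],[0.001,0.0015,0.111],[0.001,0.0015,0.114],[0.001,0.0015,0.117],[0.001,0.0015,0.119],[0.001,0.0015,0.12],[0.001,0.0015,0.12]],"turn":[[0,0,0],[0,0,0],[0,0,0],[0,0,0],[0,0,0],[0,0,0],[0,0,0],[0,0,0],[0,0,0],[0,0,0],[0,0,0]],"fingers":[0,0,0,0,0,0,0,0,0,0,0]}'; python3 look.py b1 150 190
```

```text
clock: 7.82
tcp_pos: [0.5576, -0.134, 0.0346]
orientation: [-0.001, 0.981, 0.195, 0.003]
wrist_force: [-0.4, 2.2, 2.8]
finger_gap: 0.0
7.8167 [ 0.5576 -0.134   0.0346] [-0.43  2.19  2.75] [-9.800e-01 -4.833e+01  2.544e+01 -3.400e-01 -4.900e-01 -1.000e-02]
7.9167 [ 0.5576 -0.134   0.0345] [0.93 2.3  3.  ]
```

View pics/b1.png

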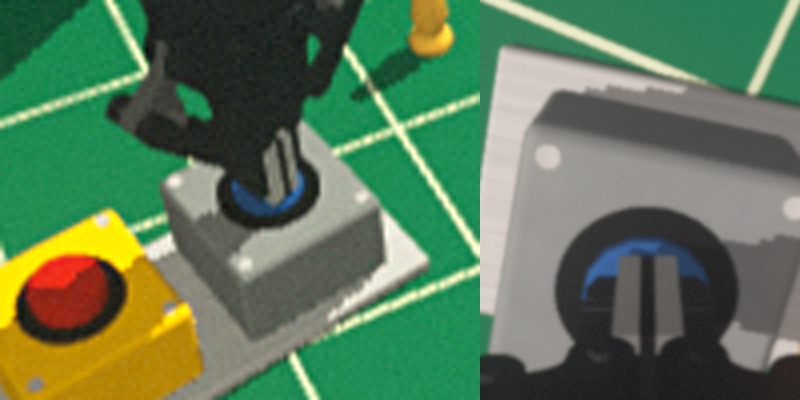

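The key is partly in, with force at the 3 N running level. I push on to the stop.

```bash
python3 -m handwheel '{"slide":[[0,0,0.001],[0,0,0.002],[0,0,0.003],[0,0,0.003]],"turn":[[0,0,0],[0,0,0],[0,0,0],[0,0,0]],"fingers":[0,0,0,0]}'
```

```text
clock: 8.25
tcp_pos: [0.5578, -0.1342, 0.0341]
orientation: [-0.0, 0.981, 0.195, 0.003]
wrist_force: [-5.7, 3.2, 19.2]
finger_gap: 0.0001
```

```bash
python3 -m handwheel '{"slide":[[0,0,-0.005],[0,0,-0.02],[0,0,-0.05],[0,0,-0.08],[0,0,-0.11],[0,0,-0.12],[0,0,-0.12],[0,0,-0.12]],"turn":[[0,0,0],[0,0,0],[0,0,0],[0,0,0],[0,0,0],[0,0,0],[0,0,0],[0,0,0]],"fingers":[0,0,0,0,0,0,0,0]}'; python3 key.py k2
```

```text
clock: 8.92
tcp_pos: [0.5574, -0.1346, 0.1539]
orientation: [0.0, 0.981, 0.195, 0.003]
wrist_force: [-0.2, 1.5, -0.5]
finger_gap: -0.0
9.1167 [ 0.5559 -0.1339  0.152 ] [ 0.5  1.1 -0.2]
blue [283.7 206. ] [  38   37 1095] depth [ 0.556  -0.1344  0.0585] plane [ 0.5581 -0.1336  0.066 ] rel tool (array([-0.0001,  0.0004, -0.    ]), array([-0.07, -0.21, -0.01]))
green [500.3 254.2] [ 35  32 860] depth [ 0.5893 -0.3224  0.0659] plane [ 0.5893 -0.3222  0.066 ] rel tool (array([-0.0413,  0.1869, -0.0004]), array([-0.07, -0.21, -0.01]))
red [395.4 232. ] [  40   35 1111] depth [ 0.5729 -0.2275  0.0667] plane [ 0.5727 -0.2278  0.066 ] rel tool (array([-0.0201,  0.0929, -0.0002]), array([-0.07, -0.21, -0.01]))
```

View pics/k2.png

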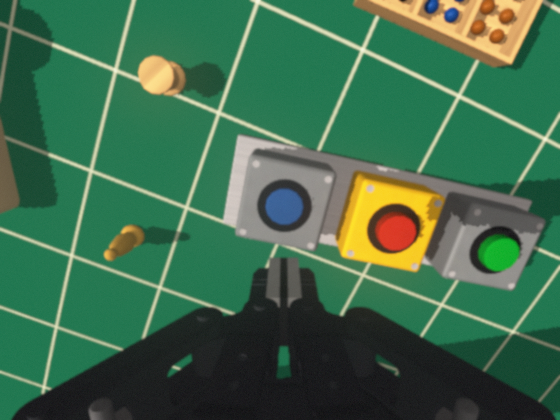

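The blue key (284,206) now stands at 58.5 mm, so it is fully in, and red is untouched at 66.7 mm. Now to green.

```bash
python3 -m handwheel '{"slide":[[-0.041,0.187,0],[-0.041,0.187,0],[-0.041,0.187,0],[-0.041,0.187,0],[-0.041,0.187,0],[-0.041,0.187,0],[-0.041,0.187,0],[-0.041,0.187,0]],"turn":[[0,0,0],[0,0,0],[0,0,0],[0,0,0],[0,0,0],[0,0,0],[0,0,0],[0,0,0]],"fingers":[0,0,0,0,0,0,0,0]}'; python3 key.py k3
```

```text
clock: 9.78
tcp_pos: [0.5888, -0.3216, 0.1501]
orientation: [-0.002, 0.981, 0.195, 0.001]
wrist_force: [0.2, -0.2, -0.2]
finger_gap: 0.0001
9.9833 [ 0.5896 -0.3209  0.1518] [-0.5  0.1 -0.1]
blue [ 55.2 158.1] [  38   39 1145] depth [ 0.5562 -0.1354  0.0583] plane [ 0.5593 -0.14    0.066 ] rel tool (array([ 0.0404, -0.1841,  0.0004]), array([-0.08, -0.2 ,  0.09]))
green [286.2 209.2] [  38   36 1049] depth [ 0.59   -0.3232  0.0656] plane [ 0.59   -0.3232  0.066 ] rel tool (array([-0.0005,  0.0023, -0.    ]), array([-0.08, -0.2 ,  0.09]))
red [168.2 184.8] [  40   39 1211] depth [ 0.5732 -0.2296  0.0664] plane [ 0.5729 -0.2293  0.066 ] rel tool (array([ 0.0199, -0.0906,  0.0002]), array([-0.08, -0.2 ,  0.09]))
```

View pics/k3.png

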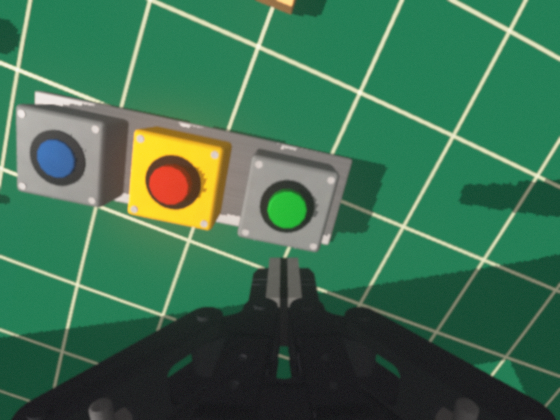

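The green key is at (286,209), directly under the tool with a 2 mm correction. I press to the known stop height with the same margin.

```bash
python3 -m handwheel '{"slide":[[-0.0005,0.002,0.02],[-0.0005,0.002,0.05],[-0.0005,0.002,0.08],[-0.0005,0.002,0.099],[-0.0005,0.002,0.106],[-0.0005,0.002,0.109],[-0.0005,0.002,0.112],[-0.0005,0.002,0.115],[-0.0005,0.002,0.117],[-0.0005,0.002,0.118],[-0.0005,0.002,0.118]],"turn":[[0,0,0],[0,0,0],[0,0,0],[0,0,0],[0,0,0],[0,0,0],[0,0,0],[0,0,0],[0,0,0],[0,0,0],[0,0,0]],"fingers":[0,0,0,0,0,0,0,0,0,0,0]}'
```

```text
clock: 10.9
tcp_pos: [0.5912, -0.3228, 0.0349]
orientation: [-0.0, 0.981, 0.196, 0.003]
wrist_force: [1.3, 0.8, 2.7]
finger_gap: -0.0
```

```bash
python3 -m handwheel '{"slide":[[0,0,0.001],[0,0,0.002],[0,0,0.003],[0,0,0.003]],"turn":[[0,0,0],[0,0,0],[0,0,0],[0,0,0]],"fingers":[0,0,0,0]}'
```

```text
clock: 11.23
tcp_pos: [0.5917, -0.3232, 0.0342]
orientation: [0.0, 0.981, 0.196, 0.003]
wrist_force: [-3.3, 2.8, 13.1]
finger_gap: 0.0002
```

```bash
python3 -m handwheel '{"slide":[[0,0,0.002],[0,0,0.003],[0,0,0.003]],"turn":[[0,0,0],[0,0,0],[0,0,0]],"fingers":[0,0,0]}'; python3 -m handwheel '{"slide":[[0,0,-0.005],[0,0,-0.02],[0,0,-0.05],[0,0,-0.08],[0,0,-0.11],[0,0,-0.12],[0,0,-0.12],[0,0,-0.12]],"turn":[[0,0,0],[0,0,0],[0,0,0],[0,0,0],[0,0,0],[0,0,0],[0,0,0],[0,0,0]],"fingers":[0,0,0,0,0,0,0,0]}'; python3 key.py k4
python3 - <<'E'
from h import *
from workcell import optics
c=optics.read_camera("top"); c0=dict(np.load("top0.npz"))
cv2.imwrite("pics/top_end.png",c["frame"][:,:,::-1]); np.savez("top9.npz",**c)
s=optics.read_camera("scene"); cv2.imwrite("pics/scene_end.png",s["frame"][:,:,::-1])
uv=np.argwhere(np.ones((130,130)))[:,::-1]+[130,170]
for k in (c0,c):
    W=world(k,uv); m=(W[:,2]>.034)&(W[:,2]<.046)&(W[:,0]<.62)
    print(cv2.minAreaRect((W[m][:,:2]*1000).astype(np.float32)))
for a,b in (("top",c),("scene",s)):
    d=cv2.absdiff(b["frame"],np.load(a+"0.npz")["frame"]).max(2); cv2.imwrite(f"pics/diff_{a}.png",d)
E
```

```text
clock: 11.48
tcp_pos: [0.5917, -0.3233, 0.0341]
orientation: [0.001, 0.981, 0.196, 0.004]
wrist_force: [-5.4, 4.6, 16.9]
finger_gap: 0.0
clock: 12.15
tcp_pos: [0.591, -0.3237, 0.154]
orientation: [0.001, 0.981, 0.196, 0.004]
wrist_force: [0.3, -0.2, -0.7]
finger_gap: 0.0
12.35 [ 0.5898 -0.3226  0.1517] [-0.5 -0.4  0.5]
blue [ 52.6 157.8] [  38   39 1149] depth [ 0.5562 -0.1354  0.0583] plane [ 0.5592 -0.14    0.066 ] rel tool (array([ 0.0409, -0.1857,  0.0002]), array([ 0.  , -0.28,  0.1 ]))
green [283.9 206.5] [ 37  34 994] depth [ 0.5898 -0.3234  0.0585] plane [ 0.5918 -0.3225  0.066 ] rel tool (array([-0.0003,  0.0007, -0.    ]), array([ 0.  , -0.28,  0.1 ]))
red [165.7 184.3] [  40   39 1213] depth [ 0.573  -0.2293  0.0664] plane [ 0.573  -0.2292  0.066 ] rel tool (array([ 0.0204, -0.0925,  0.0001]), array([ 0.  , -0.28,  0.1 ]))
((511.7461242675781, 204.26116943359375), (209.47999572753906, 119.58837127685547), 22.546062469482422)
((511.2044677734375, 204.10775756835938), (208.6751708984375, 119.70896911621094), 22.57095718383789)
```

View pics/k4.png

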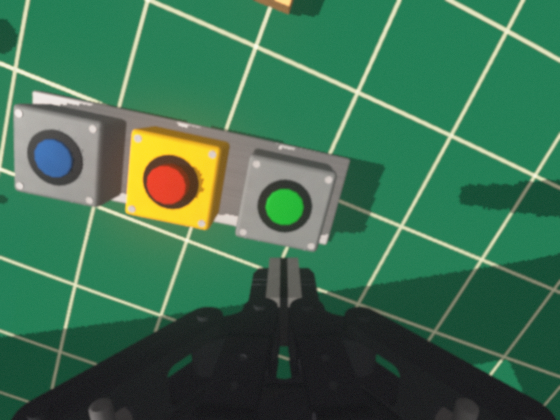

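View pics/top_end.png

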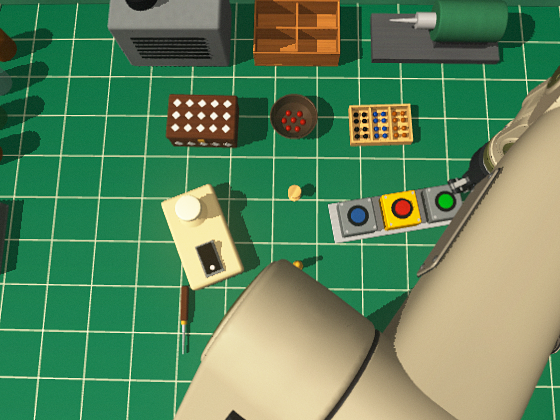

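View pics/diff_scene.png

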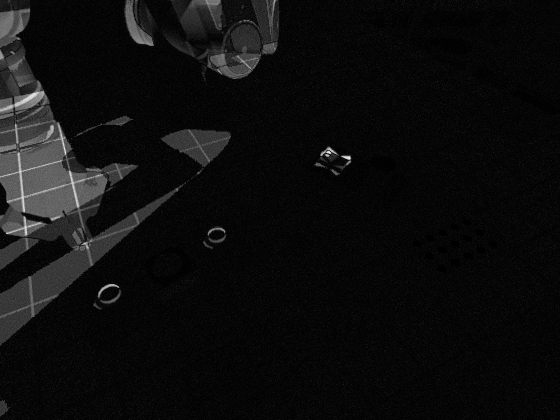

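The wrist view shows green at 58.5 mm, blue at 58.3 mm (both fully in) and red out at 66.4 mm. In the before/after difference of the scene image, apart from the arm and its shadow, only the rocker and the blue and green keys change. The arm is clear of everything, so I hand in.

Run:
```python
from workcell import workorder,readout
s=readout.get_state(); print(s["clock"],s["tcp_pos"],s["wrist_force"].round(1))
print(workorder.hand_in())
```

```text
12.45 [ 0.59008188 -0.32271449  0.15229311] [ 0.6  0.3 -0.1]
the job is handed in; nothing more can be done
None
```

I pressed the three switches in the order asked: the white-dotted half of the rocker, then the blue key, then the green key. The job was handed in at 12.45 s, with the gripper about 12 cm above the panel and touching nothing.

**Rocker:** the dotted half was level at about 50.6 mm after I lifted off. The other half sloped up at about 0.40 rad, so it is fully on.

**Keys:** blue stood at 58.3 mm and green at 58.5 mm (fully in is 58 mm). Red was never touched and still stood out at 66.4 mm.

**Forces:** the vertical push at the stops was 17 to 19 N in the readings I took, well under the limits.

**Things left in place:** the lamp outline moved less than 1 mm between the before and after images, which is within measurement noise. In the scene camera, apart from the arm and its shadow, only the rocker and the blue and green keys had changed.

**One disagreement:** the closed fingertips were about 25 mm behind the reported TCP, where 8 mm ahead was stated. Two cameras and the contact heights agreed on this. I therefore pressed by force and measured heights, not by the stated offset. The fixed cameras also differed from each other by 2 to 4 mm in y, and the wrist camera settled the press points.

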